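Unload stop: unlatch the jar hold-down and hold it up

ROBOT

A 6-joint arm with a two-finger parallel gripper is mounted at the origin on the work surface. World frame = base frame: x ahead of the robot, y to its left, z up, the work surface at z = 0. Lengths are in m, angles in rad, forces in N, time in s.
With the tool pointing down it reaches from about 0.375 to 0.975 m from the base axis. Payload 3.8 kg.
Tool frame: the origin (TCP) lies on the centre line of the jaws, within the pads' length; the fingertips stand 14 mm ahead of it and the grasp point (between the pads) lies 5 mm behind it; z points along the fingers, y is the line along which they close (so a half turn about z gives the same grasp; the last joint's range is limited). The gripper opens to 85 mm and grips with 20 to 120 N. Pads are 22 mm wide; open, the fingers measure 114 mm over their backs; the gripper's body (76 mm by 85 mm) begins 54 mm behind the grasp point. The pads swing forward as they close: fully open they stand 13 mm farther back than shut.
Start: joints at [1.136, 0.264, 1.604, -0, 1.274, -0.037], TCP at [0.261, 0.622, 0.245] pointing down, gripper open.
Joint ranges: [-2.63, 2.63], [-0.94, 2.18], [0.31, 2.57], [-1.31, 4.45], [0, 2.66], [-2.55, 2.55]. Speed limits (rad/s): [2.57, 2.57, 3.14, 3.14, 3.14, 3.14].

INTERFACE

Orientations are given as a rotation vector (axis times angle).
In Python, from workcell import bot, eyes, spot_in gives the robot as it stands.
- The arm moves only by the tool carry_out, never from a script. Its argument "series" is text: rows parted by semicolons, each of 4 numbers parted by spaces: the shift along the world's x, y, z in m, then the turn about the world's z in degrees. In form: tx ty tz roll; .... A call has 1 to 20 rows; each row shifts and turns the commanded pose from where the row before left it; what a row does not reach is not made up. A row lasts 1/8 s, in which the tool goes at most 62.5 mm and 10.7 degrees, less where a joint would pass 70% of its speed; a pose out of reach is approached as far as the arm can. A call is refused whole if a number of a shift passes 0.0625 or a number of a turn 10.7, either way. A call with a gripper value outside its range is refused whole. "jaw" is the gripper command: -1 is shut, 1 is fully open, values between are in proportion, set as the call begins (left out, the last holds). The fingers move at their own pace and stop on an object; "grip_force" is the grip in N (left out, the last holds). Time passes only in rows, so rows that do not move let the fingers close. It gives the time, the measured TCP pose, the force, the opening and the grip force at its end, in the units of the state.
- bot.read_state(): the state, without advancing time (a new reading comes with each control period).
- eyes.read_camera(name): name is "scene" or "top" or "wrist"; returns (picture, depth): 400x640x3 uint8, blue, green, red; 400x640 float32, m along the optical axis (not along the pixel's ray), 0 where there is no reading.
- eyes.get_calibration(name): a dict with "K" (3x3 intrinsics, pixels), "position" and "rotation" of the camera in the world; the wrist camera has in their place "T_tool_cam" (4x4, takes a point from camera to tool coordinates, whose origin is the TCP and whose axes are the flange's). Camera axes: x right, y down, z forward; pixel columns grow to the right and rows downward; lengths in m; the calibration is good to about 2 mm. A picture is of the moment at which its call begins: read the wrist's pose just before it. get_calibration takes no time and is no camera call.
- bot.finish_job(): hands the job in; it is judged then, once.
Trained networks look in the newest picture that a camera, given by its name, has taken for a name from the list of things; names that differ only in an ending like _2 or _b are one class to them, and where a whole thing is asked for, a point or a joint stands for the part that bears it (a point fixed in the world has none). Each returns a list of dicts, best first, with "score" (0 to 1); they miss things now and then, are a little off and sometimes report something else, mostly with a low value. They report only what shows in the picture. A call takes as long as a camera call. They do not tell look-alikes from the thing itself.
- spot_in(camera, target): "rect" ([centre column, centre row, width, height] in pixels, round what is visible of it).
The state is a dict: "time": time; "q": joint angles; "joint_vel": joint speeds; "joint_torque": joint torques, N m; "tool_pos": TCP position; "tcp_rot": TCP orientation; "wrist_force": force on the tool from outside, world axes, zero at the start; "torque": the same for the moment, N m; "width": opening from 0.0 (shut) to 1.0 (fully open); "grip_force": force on a finger pad.
Only numpy, scipy, OpenCV 4.12 (cv2) and the standard library are available. Lean on these libraries where they do the work, as an engineer would, in place of code of your own. Each camera call takes 0.05 s, during which the arm holds its last target. There are 200 camera calls.

TASK

The two jars of powder on the packing slide have been jolted down. Take their carrier by its upright handle and slide it along the rods to the unloading stop, so that its spring plunger clicks in between the two rollers there; then pull the knob of the spring latch sideways, lift the hold-down bar off its ball stud by that end to at least 10 cm above the ball, and finish while still holding it up with the gripper so that the jars can be taken out. The carrier stays at the unloading stop, the jars stay standing in their nests, and the mortar, spare jar, bottle and spoon around the slide stay where they are.

Things in the scene. Friction and masses are not known exactly. Their poses are not given: they have to be found in the camera images.
- rail: The packing slide, fixed to the bench: aluminium base plate 200 x 560 x 8 mm with two 16 mm steel guide rods and a grey jolter box 75 x 150 mm, 72 mm high, on the side away from the robot. Origin on the bench in the middle between the rods; its y axis runs along the rods, in the direction in which the carrier is to be slid; x points across, away from the robot; z up. It stands turned by up to 0.25 rad either way.
- carrier (a joint): Travel of the jar carrier along the rods (m): 0 in the rollers of the jolting station, where it starts, growing along the rail's +y; end stop at 0.20, a little past the unloading stop, whose place differs (0.13 to 0.18). Carrier: aluminium plate 124 (across) x 280 (along) mm, top 56 mm above the bench. It takes about 10 N to push the plunger over a roller and 2 N to slide between.
- handle (a point): Grasp point of the carrier's upright handle on the robot's side of the carrier, middle of its length: black grip, vertical cylinder of diameter 24 mm from 71 to 115 mm above the bench, bracket top at 56 mm; this point is on its axis, 95 mm up. It moves with the carrier.
- plunger (a point): Centre of the round tip of the carrier's spring plunger, on the carrier's edge away from the robot (steel tube 20 mm across, 94 mm high), 186 mm across from the handle's axis and level with it along the rods.
- notch (a point): Middle between the two 10 mm cross rollers (14 mm apart) of the unloading stop, a small dark steel block clamped on the base plate on the side away from the robot. The carrier is in the detent when the plunger tip is here; the spring centres it if it is left within about 5 mm along the rods.
- stop: The same unloading stop, 30 x 34 mm, 38 mm high; origin on the bench below its middle, axes parallel to the rail's.
- bar: Steel hold-down bar over the jar lids, 36 mm wide, 12 mm thick, its top 162 mm above the bench when down. Origin on its hinge pin (156 mm above the bench) at the carrier's leading (+y) end; while down its axes are parallel to the rail's and it reaches 252 mm towards -y, past the ball. It turns about the rail's x axis: the latched -y end swings up; stop at 1.0 rad; about 0.7 kg with its latch, and it falls shut when let go.
- hinge (a point): Middle of the hinge pin of the bar (axis along the rail's x), 156 mm above the bench.
- coupler (a point): Centre of the socket in the dark steel coupler (44 x 44 mm, 42 mm high) at the free end of the bar, 230 mm from the hinge along the bar; at the ball's centre when the bar is down. Its height shows how far the bar is raised.
- ball (a point): Centre of the 22 mm steel ball on the stud at the carrier's trailing (-y) end, 150 mm above the bench.
- latch (a joint): Travel of the spring latch (m): 0 engaged under the ball, 0.018 pulled right out to its stop; the bar comes free of the ball beyond 0.0125. It is pulled across the bar towards the rail's -x (towards the robot); the spring pushes back with about 5 N at 0 and 10 N fully out.
- knob (a point): Middle of the latch's pull knob on the robot's side of the coupler: black cylinder of diameter 23 mm, 30 mm long, axis level and across the bar (rail's x), with a flange of diameter 30 mm, 5 mm thick, at its outer (robot) end. With the bar down this point is 137 mm above the bench, 55 mm from the ball's axis (33 mm from the coupler's face), with nothing under it down to the guide rods. It moves with latch and bar.
- jar_a: Jar of brown powder with white lid, diameter 66 mm, 85 mm high, 0.26 kg, standing loose in a 12 mm deep nest of the carrier nearer the ball stud, 1 mm below the bar's pad. Origin at the middle of its underside, 56 mm above the bench.
- jar_b: The other such jar, in the nest nearer the hinge.
- mortar: Dark wooden mortar bowl, diameter 104 mm, 85 mm high, beyond the slide; leave alone. Origin at the middle of its underside.
- spare_jar: Jar of dark powder with white lid, diameter 72 mm, 95 mm high, standing on the bench on the robot's side of the leading (+y) end of the slide; leave alone. Origin at the middle of its underside.
- oil_bottle: Amber bottle, diameter 60 mm, 170 mm high, on the bench past the trailing (-y) end of the slide; leave alone. Origin at the middle of its underside.
- spoon: Wooden spoon, 190 mm long, lying on the bench past the leading (+y) end of the slide; leave alone.
Mind the look-alikes: they are no part of the job. Leave any red or yellow look-alike of the jar_a alone.

How it is judged:
By the outcome, as a careful person would: the job done as asked, in the order asked, and still so for the second after the job is handed in, while the arm keeps its last pose, push and grip.
It also fails if it takes over 51 s, if anything falls off the work surface, if the arm or the gripper's body presses on something with over 40 N, if the wrist force passes 120 N, or if a joint passes its speed limit or range.

## Working session

There is one attempt and no reset: what is moved stays moved. The work goes in short steps, Python scripts to look and compute and a tool call to move; the robot and the scene stay as the last step left them, time stands still between calls to the robot, and variables do not carry over. Pictures are saved under pics/ and viewed, at most 10 in all, crops included, and the job is handed in when it is done.

Besides the shell and the picture viewer there is one more tool, called after "Call:" as name(argument=value, ...), one argument or row to a line, values as JSON. carry_out: Moves the arm, as the interface text tells. Its arguments: {"type":"object","properties":{"series":{"type":"string"},"jaw":{"type":"number"},"grip_force":{"type":"number"}},"required":["series"]}

```bash
mkdir -p pics; cat > h.py <<'E'
import numpy as np, cv2
from scipy.spatial.transform import Rotation as R
from workcell import bot, eyes, spot_in
def look(name):
    s=bot.read_state(); im,d=eyes.read_camera(name); c=eyes.get_calibration(name)
    K=np.array(c["K"])
    if "T_tool_cam" in c:
        T=np.eye(4);T[:3,:3]=R.from_rotvec(s["tcp_rot"]).as_matrix();T[:3,3]=s["tool_pos"];T=T@np.array(c["T_tool_cam"])
    else:
        T=np.eye(4);r=np.array(c["rotation"]);T[:3,:3]=r if r.shape==(3,3) else R.from_rotvec(r).as_matrix();T[:3,3]=c["position"]
    v,u=np.mgrid[:400,:640]
    P=np.stack([(u-K[0,2])/K[0,0]*d,(v-K[1,2])/K[1,1]*d,d],-1)@T[:3,:3].T+T[:3,3]
    P[d<=0]=np.nan
    return im,d,P,K,T
E
python3 - <<'E'
from h import *
print(bot.read_state())
for n in("top","scene"):
    im,d,P,K,T=look(n); cv2.imwrite(f"pics/{n}0.png",im); np.save(f"/tmp/{n}.npy",P); print(n,T.round(3).tolist(),K[0,0])
    for t in("handle","knob","stop","coupler","ball","plunger","jar_a","bar","hinge","spare_jar","oil_bottle","mortar"):
        for r in spot_in(n,t)[:3]:
            u,v,w,h=r["rect"];print(t,round(r["score"],2),[round(x) for x in r["rect"]],P[min(399,int(v)),min(639,int(u))].round(3))
E
```

```text
{'time': 0.0, 'q': array([ 1.13614602e+00,  2.64832099e-01,  1.60538704e+00,  1.07955916e-06,
        1.27371455e+00, -3.69051924e-02]), 'joint_vel': array([-0.00025199,  0.00014025,  0.00139554, -0.0010137 ,  0.0009194 ,
        0.00103099]), 'joint_torque': array([ 2.19454094e-03, -5.15108907e+01, -3.67317617e+01,  1.17516424e-04,
        1.28720573e-02,  1.16653490e-05]), 'tool_pos': array([0.26115956, 0.62165944, 0.24390177]), 'tcp_rot': array([-0.6205582 , -3.07913252,  0.00357454]), 'wrist_force': array([0.42142968, 0.45868367, 0.14689351]), 'torque': array([-0.00564115, -0.00345888, -0.01199811]), 'grip_force': 0.0, 'width': 0.9992997092933353}
top [[-0.002, -0.989, 0.151, 0.428], [-1.0, 0.001, -0.006, 0.039], [0.005, -0.151, -0.989, 1.247], [0.0, 0.0, 0.0, 1.0]] 388.6224174126505
handle 0.84 [361, 197, 99, 70] [ 0.618 -0.095  0.061]
stop 0.6 [306, 173, 19, 13] [0.696 0.079 0.036]
coupler 0.59 [362, 192, 94, 37] [ 0.613 -0.086  0.163]
ball 0.61 [360, 197, 99, 67] [ 0.614 -0.091  0.067]
plunger 0.76 [358, 195, 101, 73] [ 0.62  -0.085  0.069]
plunger 0.64 [447, 178, 28, 20] [ 0.
[... 686 characters left out ...]

stop 0.54 [355, 258, 20, 21] [0.713 0.061 0.034]
coupler 0.61 [281, 229, 101, 60] [ 0.644 -0.118  0.161]
ball 0.81 [289, 248, 121, 108] [ 0.662 -0.106  0.108]
plunger 0.98 [286, 247, 120, 108] [ 0.664 -0.117  0.12 ]
jar_a 0.85 [304, 236, 20, 33] [ 0.65  -0.054  0.117]
jar_a 0.81 [268, 214, 22, 33] [ 0.466 -0.058  0.075]
jar_a 0.79 [194, 252, 24, 41] [ 0.5   -0.285  0.066]
bar 0.58 [280, 227, 103, 61] [ 0.641 -0.116  0.162]
hinge 0.92 [280, 228, 102, 57] [ 0.639 -0.117  0.161]
spare_jar 0.85 [357, 183, 23, 34] [0.464 0.276 0.069]
oil_bottle 0.78 [191, 310, 37, 73] [ 0.71  -0.361  0.106]
mortar 0.88 [399, 261, 40, 47] [0.783 0.153 0.03 ]
mortar 0.31 [289, 247, 117, 104] [ 0.662 -0.108  0.112]
```

View pics/top0.png

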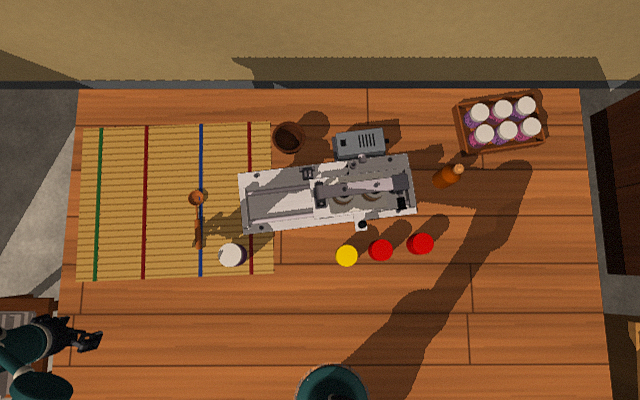

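View pics/scene0.png

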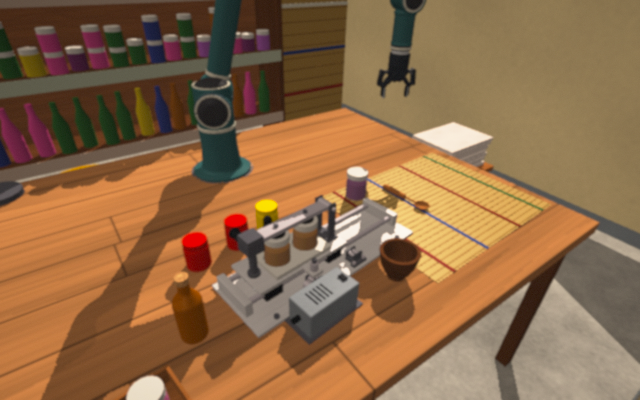

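The top view shows the slide tilted: base plate edge from (409,153) to (240,174), handle about (362,225), stop about (306,173), and jar look-alikes at (346–420,250). The scene view shows the coupler near (250,242), with the knob on the robot side at (235,232). Now I'll measure coarsely.

```bash
python3 - <<'E'
from h import *
P=np.load("/tmp/top.npy"); z=P[...,2]
v,u=np.mgrid[:400,:640]
roi=(u>225)&(u<425)&(v>140)&(v<245)
def rect(m,n):
    p=P[m][:,:2].astype(np.float32)
    if len(p)<5: print(n,len(p));return
    c,wh,a=cv2.minAreaRect(p); print(n,len(p),np.round(c,3),np.round(wh,3),round(a,1),'mean z',P[m][:,2].mean().round(3))
rect(roi&(z>.155)&(z<.168),'bar')
rect(roi&(z>.168),'above')
rect(roi&(z>.003)&(z<.014)&(v>160),'base')
h=(u>350)&(u<375)&(v>212)&(v<238)
rect(h&(z>.1),'handle'); print(z[215:238:2,352:374:2].round(3))
Q=np.load("/tmp/scene.npy"); zz=Q[...,2]; v,u=np.mgrid[:400,:640]
m=(u>225)&(u<345)&(v>190)&(v<265)&(zz>.156)&(zz<.169)&(Q[...,0]<.75)
p=Q[m]; c,wh,a=cv2.minAreaRect(p[:,:2].astype(np.float32)); print('scene bar',len(p),c,wh,a)
E
```

```text
bar 1025 [ 0.606 -0.086] [0.098 0.265] 4.3 mean z 0.163
above 299 [ 0.625 -0.086] [0.057 0.261] 6.2 mean z 0.172
base 6276 [0.608 0.015] [0.65  0.271] 89.9 mean z 0.008
handle 51 [ 0.527 -0.091] [0.021 0.02 ] 45.3 mean z 0.114
[[ 0.009  0.056  0.057  0.059  0.062  0.055  0.059  0.01   0.011  0.011
   0.011]
 [ 0.009  0.055  0.054  0.052  0.055  0.057  0.056  0.007  0.006  0.01
   0.01 ]
 [ 0.011    nan  0.058  0.057  0.056  0.056  0.061  0.011  0.011  0.008
   0.   ]
 [ 0.01   0.061  0.055  0.061  0.113  0.118  0.113 -0.003 -0.001 -0.001
  -0.003]
 [-0.003  0.052  0.055  0.094  0.116  0.115  0.119  0.112  0.003 -0.
   0.002]
 [ 0.     0.003  0.06   0.096  0.112  0.114  0.118  0.109  0.002 -0.002
   0.001]
 [-0.004  0.001  0.054  0.077  0.109  0.117  0.11   0.055  0.001  0.001
  -0.001]
 [-0.001  0.     0.056  0.055  0.056  0.059  0.057  0.054  0.001  0.002
   0.001]
 [ 0.002  0.005  0.056  0.054 -0.     0.    -0.    -0.001 -0.002 -0.
  -0.002]
 [-0.002  0.     0.003  0.003  0.001  0.006 -0.001  0.004 -0.001  0.002
  -0.002]
 [ 0.     0.008 -0.     0.     0.003  0.003 -0.     0.004  0.001  0.002
  -0.002]
 [ 0.002 -0.002 -0.001  0.001  0.004  0.002  0.003  0.002  0.002 -0.001
   0.   ]]
scene bar 1057 (0.6267706751823425, -0.0835903137922287) (0.0630301907658577, 0.2648112177848816) 4.345111846923828
```

Call:
carry_out(
  series="0.01 -0.03 0.03 1.8;0.016 -0.045 0.03 1.8;0.016 -0.045 0.02 1.8;0.016 -0.045 0.01 1.8;0.016 -0.045 0 1.8;0.016 -0.045 0 1.8;0.016 -0.045 0 1.8;0.016 -0.045 0 1.8;0.016 -0.045 0 1.8;0.016 -0.045 0 1.8;0.016 -0.045 0 1.8;0.016 -0.045 0 1.8;0.016 -0.045 0 1.8;0.016 -0.045 0 1.8;0.016 -0.045 0 1.8;0.016 -0.045 0 1.5;0 0 0 0",
  jaw=1,
)

```text
time: 3.42
tool_pos: [0.512, -0.0854, 0.3351]
tcp_rot: [0.15, -3.138, 0.001]
wrist_force: [-0.2, 0.3, 0.4]
width: 1.0
grip_force: 0.0
```

```bash
cat > m.py <<'E'
from h import *
import sys
def run(tag):
    s=bot.read_state(); Rm=R.from_rotvec(s["tcp_rot"]).as_matrix()
    print('t',s['time'],'tcp',s['tool_pos'].round(4),'yaxis deg',np.degrees(np.arctan2(-Rm[0,1],Rm[1,1])).round(2),'zax',Rm[:,2].round(3),'F',s['wrist_force'].round(1),'w',round(s['width'],3),'q',s['q'].round(2))
    im,d,P,K,T=look("wrist"); cv2.imwrite(f"pics/{tag}.png",im); np.save(f"/tmp/{tag}.npy",P)
    for t in("handle","knob","stop","coupler","ball","plunger","bar"):
        for r in spot_in("wrist",t)[:2]:
            u,v,w,h=r["rect"];print(t,round(r["score"],2),[round(x) for x in r["rect"]],P[min(399,int(v)),min(639,int(u))].round(3))
run(sys.argv[1])
E
python3 m.py w1
```

```text
t 3.425 tcp [ 0.512  -0.0854  0.3351] yaxis deg 5.47 zax [-0.    -0.001 -1.   ] F [-0.2  0.3  0.4] w 1.0 q [-0.21 -0.08  1.81 -0.    1.41 -1.88]
knob 0.94 [200, 235, 33, 38] [ 0.578 -0.199  0.148]
knob 0.45 [363, 257, 65, 47] [ 0.592 -0.041  0.133]
stop 0.69 [313, 274, 254, 112] [ 0.649 -0.088  0.069]
coupler 0.93 [313, 274, 252, 116] [ 0.648 -0.089  0.067]
coupler 0.24 [314, 250, 258, 182] [ 0.616 -0.091  0.071]
ball 0.62 [316, 249, 262, 177] [ 0.616 -0.088  0.068]
plunger 0.97 [314, 251, 263, 179] [ 0.617 -0.089  0.069]
bar 0.8 [312, 275, 257, 116] [ 0.649 -0.089  0.067]
```

View pics/w1.png

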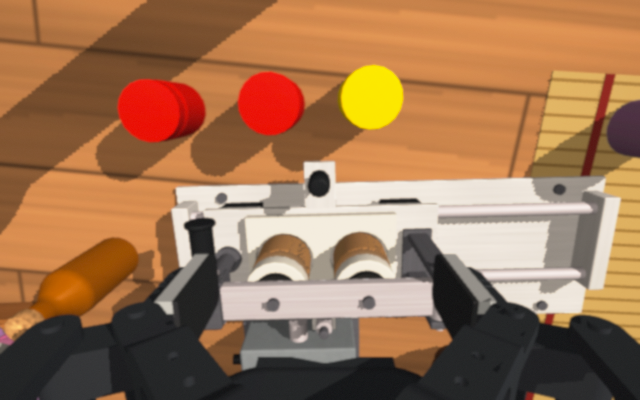

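The wrist view shows the handle top at (319,183), the knob flange at (200,225), the bar edge at rows 282–320 and the rods at the right. I'll fit the direction and the handle in 3D.

```bash
python3 - <<'E'
from h import *
P=np.load("/tmp/w1.npy"); z=P[...,2]; v,u=np.mgrid[:400,:640]
def line(n,zl,zh,cols,r0,r1,first=True):
    pts=[]
    for c in cols:
        rr=[r for r in range(r0,r1) if zl<z[r,c]<zh]
        if len(rr)>2: pts.append(P[rr[0],c])
    pts=np.array(pts); 
    k=np.polyfit(pts[:,1],pts[:,0],1); res=pts[:,0]-np.polyval(k,pts[:,1]); ok=abs(res)<.003
    k=np.polyfit(pts[ok,1],pts[ok,0],1)
    print(n,len(pts),ok.sum(),'yaw deg',np.degrees(np.arctan(-k[0])).round(2),'x at y=0',k[1].round(4),'z',pts[:,2].mean().round(3))
line('base edge',.004,.013,range(350,600),165,215)
line('carrier edge',.050,.062,list(range(250,300))+list(range(340,395)),200,235)
line('bar edge',.155,.17,range(235,430),265,305)
line('rod',.015,.06,range(445,575),195,230)
m=(u>300)&(u<340)&(v>160)&(v<205)&(z>.105)&(z<.125)
p=P[m];print('handle top',len(p),p.mean(0).round(4),p.min(0).round(4),p.max(0).round(4))
m=(u>180)&(u<222)&(v>215)&(v<262)&(z>.12)&(z<.17)
p=P[m];print('knob',len(p),p.mean(0).round(4),p.min(0).round(4),p.max(0).round(4), cv2.minAreaRect(p[:,:2].astype(np.float32)))
S=np.load("/tmp/scene.npy"); zz=S[...,2]; v,u=np.mgrid[:400,:640]
for n,Q,(a,b,c,d) in(('scene',S,(342,370,246,270)),('top',np.load("/tmp/top.npy"),(294,318,164,182))):
    m=(u>a)&(u<b)&(v>c)&(v<d)&(Q[...,2]>.03)&(Q[...,2]<.044); p=Q[m]
    if len(p):print('stop',n,len(p),np.median(p,0).round(4),cv2.minAreaRect(p[:,:2].astype(np.float32)))
E
```

```text
base edge 250 155 yaw deg 7.86 x at y=0 0.5393 z 0.006
carrier edge 105 105 yaw deg 6.93 x at y=0 0.5568 z 0.052
bar edge 195 194 yaw deg 6.93 x at y=0 0.6008 z 0.156
rod 130 130 yaw deg 6.91 x at y=0 0.5661 z 0.031
handle top 421 [ 0.5278 -0.0908  0.1138] [ 0.5175 -0.102   0.1056] [ 0.5408 -0.0794  0.1177]
knob 942 [ 0.5795 -0.198   0.1446] [ 0.5663 -0.216   0.1261] [ 0.6026 -0.1865  0.1533] ((0.5845266580581665, -0.1998668611049652), (0.034509651362895966, 0.02905896306037903), 6.2373528480529785)
stop scene 95 [0.6957 0.0722 0.0342] ((0.6880805492401123, 0.07500310242176056), (0.05055440589785576, 0.03656543046236038), 0.9768097996711731)
stop top 72 [0.6949 0.0727 0.0365] ((0.694344162940979, 0.07276256382465363), (0.03056543506681919, 0.029517872259020805), 7.118817329406738)
```

Call:
carry_out(
  series="0.008 -0.003 -0.02 1;0.0085 -0.002 -0.045 0.45;0 0 -0.045 0;0 0 -0.045 0;0 0 -0.045 0;0 0 -0.03 0;0 0 -0.015 0;0 0 0 0",
)

```text
time: 4.82
tool_pos: [0.5269, -0.0874, 0.0887]
tcp_rot: [0.197, -3.133, -0.001]
wrist_force: [-0.7, 0.4, 0.4]
width: 0.996
grip_force: 0.0
```

Call:
carry_out(
  series="0 0 0 0;0 0 0 0;0 0 0 0;0 0 0 0;0 0 0 0;0 0 0 0",
  jaw=-1,
  grip_force=60,
)

```text
time: 5.58
tool_pos: [0.529, -0.0894, 0.0919]
tcp_rot: [-0.197, 3.133, -0.005]
wrist_force: [-1.5, -5.8, 5.4]
width: 0.254
grip_force: 58.7
```

```bash
python3 m.py w2 | head -1
```

```text
t 5.575 tcp [ 0.529  -0.0894  0.0919] yaxis deg 7.18 zax [ 0.003 -0.003 -1.   ] F [-1.5 -5.8  5.4] w 0.254 q [-0.21  0.15  2.05 -0.    0.94 -1.91]
```

View pics/w2.png

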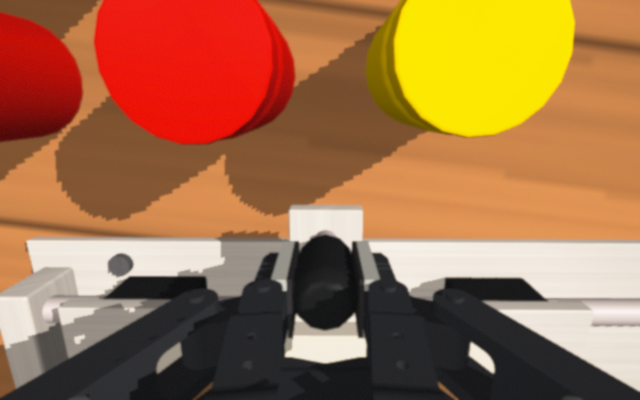

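The handle is centred between the pads at (325,280), so it is held. I'll slide along the rail direction (-0.121, 0.993), most of the way first.

Call:
carry_out(
  series="-0.0003 0.003 0 0;-0.0005 0.004 0 0;-0.0006 0.005 0 0;-0.0007 0.006 0 0;-0.001 0.008 0 0;-0.0012 0.01 0 0;-0.0012 0.01 0 0;-0.0012 0.01 0 0;-0.0012 0.01 0 0;-0.0012 0.01 0 0;-0.0012 0.01 0 0;-0.0012 0.01 0 0;-0.001 0.008 0 0;-0.001 0.006 0 0;-0.0005 0.004 0 0;0 0 0 0;0 0 0 0",
)

```text
time: 8.1
tool_pos: [0.5149, 0.0266, 0.0919]
tcp_rot: [-0.196, 3.133, 0.0]
wrist_force: [-2.0, 1.2, 6.8]
width: 0.259
grip_force: 59.2
```

```bash
python3 m.py w3 | head -1; python3 - <<'E'
from h import *
for n in("scene","top"):
    im,d,P,K,T=look(n); np.save(f"/tmp/{n}1.npy",P)
    if n=="scene":
        cv2.imwrite("pics/s1.png",cv2.resize(im[150:350,220:460],None,fx=3,fy=3,interpolation=cv2.INTER_CUBIC))
    print(n,[(round(r['score'],2),[round(x) for x in r['rect']]) for r in spot_in(n,"stop")[:2]])
E
```

```text
t 8.1 tcp [0.5149 0.0266 0.0919] yaxis deg 7.16 zax [ 0.002  0.    -1.   ] F [-2.   1.2  6.8] w 0.259 q [ 0.    0.11  2.09  0.    0.94 -1.69]
scene [(0.63, [357, 257, 18, 13])]
top []
```

View pics/s1.png

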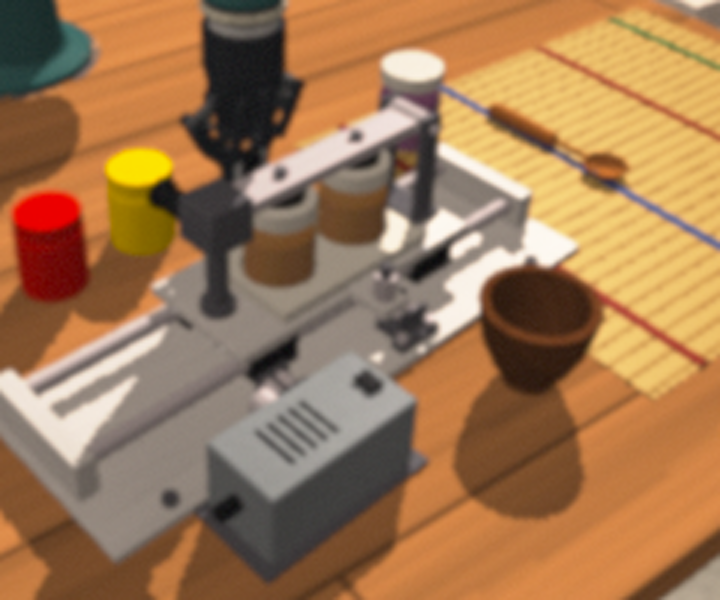

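Jars are upright, and the carrier is just short of the stop block at crop (405,325), about 24 mm to go. I'll approach in small steps and watch the force.

Call:
carry_out(
  series="-0.0005 0.004 0 0;-0.0005 0.004 0 0;-0.0005 0.004 0 0;0 0 0 0",
)

```text
time: 9.2
tool_pos: [0.5134, 0.0382, 0.0919]
tcp_rot: [-0.197, 3.133, -0.001]
wrist_force: [-2.1, -0.9, 6.7]
width: 0.261
grip_force: 59.2
```

Call:
carry_out(
  series="-0.0004 0.003 0 0;0 0 0 0",
)

```text
time: 9.45
tool_pos: [0.5133, 0.0395, 0.0919]
tcp_rot: [-0.197, 3.133, -0.005]
wrist_force: [-1.0, -6.9, 5.3]
width: 0.263
grip_force: 59.4
```

Call:
carry_out(
  series="-0.0004 0.003 0 0;0 0 0 0",
)

```text
time: 9.7
tool_pos: [0.5128, 0.0436, 0.0919]
tcp_rot: [-0.196, 3.133, -0.002]
wrist_force: [-1.0, -2.2, 6.1]
width: 0.259
grip_force: 59.3
```

Call:
carry_out(
  series="-0.0004 0.003 0 0;0 0 0 0",
)

```text
time: 9.95
tool_pos: [0.5123, 0.0476, 0.0919]
tcp_rot: [-0.195, 3.133, 0.001]
wrist_force: [-1.4, 1.5, 6.6]
width: 0.261
grip_force: 59.4
```

Call:
carry_out(
  series="-0.0002 0.0015 0 0;0 0 0 0;0 0 0 0",
)

```text
time: 10.32
tool_pos: [0.5121, 0.0489, 0.0919]
tcp_rot: [-0.196, 3.133, 0.0]
wrist_force: [-0.7, -0.1, 5.9]
width: 0.266
grip_force: 59.4
```

Call:
carry_out(
  series="-0.0002 0.0015 0 0;0 0 0 0;0 0 0 0",
)

```text
time: 10.7
tool_pos: [0.5119, 0.0507, 0.0919]
tcp_rot: [-0.196, 3.133, 0.001]
wrist_force: [-2.5, 0.0, 4.9]
width: 0.26
grip_force: 59.4
```

Call:
carry_out(
  series="0 0 0 0;0 0 0 0;0 0 0 0;0 0 0 0;0 0 0.02 0;0 0 0.04 0;0 0 0.05 0;0 0 0.05 0;0.006 -0.02 0.03 0;0.008 -0.03 0.01 0;0.008 -0.03 0 0;0.008 -0.026 0 0;0 0 0 0;0 0 0 0",
  jaw=1,
)

```text
time: 12.45
tool_pos: [0.5406, -0.0553, 0.29]
tcp_rot: [0.195, -3.135, -0.001]
wrist_force: [0.7, 0.1, -0.8]
width: 0.996
grip_force: 0.0
```

```bash
python3 m.py w4; python3 - <<'E'
from h import *
P=np.load("/tmp/w4.npy"); im=cv2.imread("pics/w4.png"); np.set_printoptions(linewidth=200)
for t in("scene","top"):
    i,d,Q,K,T=look(t); np.save(f"/tmp/{t}2.npy",Q)
E
```

```text
t 12.45 tcp [ 0.5406 -0.0553  0.29  ] yaxis deg 7.14 zax [-0.001  0.001 -1.   ] F [ 0.7  0.1 -0.8] w 0.996 q [-0.15 -0.01  1.83  0.    1.32 -1.84]
handle 0.92 [461, 237, 344, 203] [0.585 0.083 0.091]
knob 0.68 [317, 227, 35, 70] [ 0.572 -0.058  0.148]
coupler 0.89 [454, 260, 329, 135] [ 0.524 -0.011  0.299]
ball 0.91 [461, 238, 343, 202] [0.585 0.083 0.093]
plunger 0.81 [460, 238, 343, 206] [0.586 0.082 0.092]
bar 0.74 [456, 263, 332, 134] [ 0.524 -0.011  0.303]
```

View pics/w4.png

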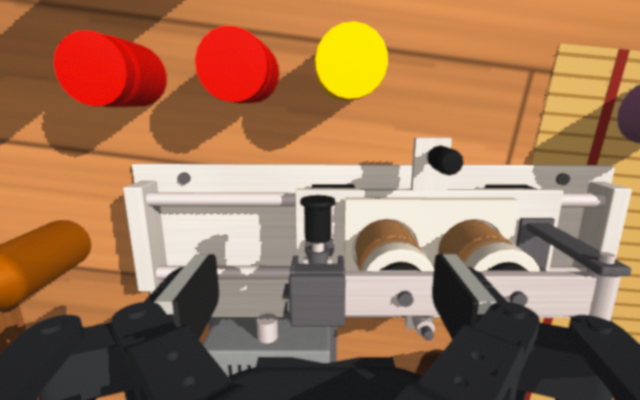

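The knob shows at columns 304–334: flange at rows 197–207, body down to row 243, coupler from row 258. The handle top is at (447,160).

```bash
python3 - <<'E'
from h import *
P=np.load("/tmp/w4.npy"); z=P[...,2]; v,u=np.mgrid[:400,:640]
a=np.radians(6.93); ex=np.array([np.cos(a),np.sin(a)]); ey=np.array([-np.sin(a),np.cos(a)])
def st(n,m):
    p=P[m]; X=p[:,:2]@ex; Y=p[:,:2]@ey
    print(n,len(p),'X',np.percentile(X,[1,50,99]).round(4),'Y',np.percentile(Y,[1,50,99]).round(4),'z',np.percentile(p[:,2],[1,50,99]).round(4))
    return X,Y
st('knob',(u>295)&(u<340)&(v>190)&(v<246)&(z>.12)&(z<.165))
st('flange',(u>295)&(u<340)&(v>190)&(v<207)&(z>.12)&(z<.165))
st('coupler top',(u>285)&(u<350)&(v>255)&(v<300)&(z>.155))
st('handle',(u>420)&(u<470)&(v>140)&(v<180)&(z>.105)&(z<.125))
s=bot.read_state()['tool_pos']; print('tcp XY',s[:2]@ex,s[:2]@ey)
for r in range(196,264,4): print(r,P[r,318].round(4),(P[r,318,:2]@ex).round(4))
for n in("top","scene"):
    A=np.load(f"/tmp/{n}2.npy")
E
```

```text
knob 1389 X [0.5393 0.5532 0.5783] Y [-0.139  -0.1262 -0.1134] z [0.1277 0.147  0.1524]
flange 385 X [0.5392 0.5397 0.5432] Y [-0.1401 -0.1264 -0.1126] z [0.1268 0.1437 0.1528]
coupler top 1913 X [0.5919 0.5979 0.6125] Y [-0.1481 -0.1251 -0.1015] z [0.1559 0.1718 0.1738]
handle 603 X [0.5034 0.5133 0.5248] Y [-0.023  -0.014  -0.0024] z [0.1057 0.1147 0.1169]
tcp XY 0.5302167932305807 -0.12030353145368725
196 [ 0.5509 -0.0604  0.1302] 0.5396
200 [ 0.551  -0.0602  0.1425] 0.5397
204 [ 0.5516 -0.06    0.1517] 0.5404
208 [ 0.5547 -0.0596  0.1523] 0.5434
212 [ 0.5584 -0.0592  0.1506] 0.5472
216 [ 0.5621 -0.0588  0.1493] 0.5509
220 [ 0.5658 -0.0583  0.1482] 0.5546
224 [ 0.5687 -0.058   0.1495] 0.5575
228 [ 0.5724 -0.0575  0.1483] 0.5613
232 [ 0.5755 -0.0572  0.1493] 0.5644
236 [ 0.5794 -0.0567  0.148 ] 0.5683
240 [ 0.5826 -0.0563  0.1486] 0.5715
244 [ 0.5886 -0.0557  0.1422] 0.5776
248 [ 0.5918 -0.0553  0.143 ] 0.5808
252 [ 0.5959 -0.0549  0.1419] 0.5849
256 [ 0.5972 -0.0546  0.147 ] 0.5862
260 [ 0.6009 -0.0542  0.1466] 0.59
```

Call:
carry_out(
  series="0.01 -0.001 -0.02 -0.2;0.01 -0.001 -0.03 0;0.0073 -0.0005 -0.03 0;0 0 -0.03 0;0 0 -0.025 0;0 0 -0.015 0;0 0 -0.008 0;0 0 0 0;0 0 0 0",
  jaw=0.3,
)

```text
time: 14.08
tool_pos: [0.5691, -0.0583, 0.1334]
tcp_rot: [-0.191, 3.134, -0.001]
wrist_force: [-0.2, -0.1, 0.3]
width: 0.649
grip_force: 0.0
```

```bash
python3 m.py w5
```

```text
t 14.075 tcp [ 0.5691 -0.0583  0.1334] yaxis deg 6.96 zax [ 0.002 -0.    -1.   ] F [-0.2 -0.1  0.3] w 0.649 q [-0.15  0.17  1.94  0.    1.03 -1.84]
handle 0.69 [458, 257, 363, 286] [0.582 0.021 0.068]
knob 0.59 [327, 291, 82, 137] [ 0.568 -0.059  0.148]
knob 0.28 [457, 255, 366, 287] [0.58  0.02  0.069]
stop 0.31 [389, 311, 226, 174] [ 0.617 -0.015  0.076]
coupler 0.74 [388, 311, 225, 178] [ 0.621 -0.014  0.068]
ball 0.95 [458, 256, 364, 283] [0.58  0.02  0.069]
plunger 0.59 [454, 256, 367, 288] [0.581 0.018 0.069]
bar 0.85 [391, 312, 226, 176] [ 0.615 -0.015  0.079]
```

View pics/w5.png

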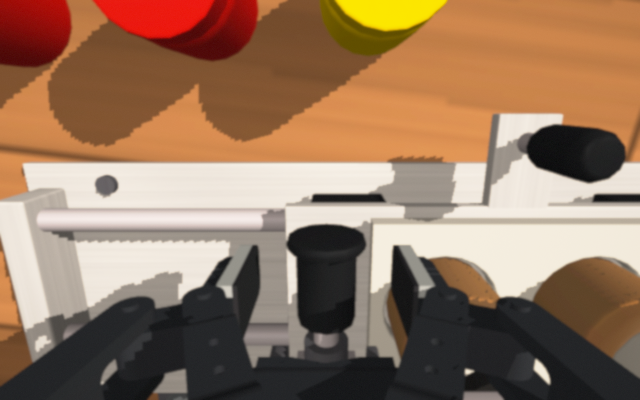

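The knob (flange at (327,243), body rows 255–330) sits between the pads, and the right finger is clear of the jar. I'll close.

Call:
carry_out(
  series="0 0 0 0;0 0 0 0;0 0 0 0;0 0 0 0;0 0 0 0",
  jaw=-1,
  grip_force=50,
)

```text
time: 15.1
tool_pos: [0.5681, -0.0581, 0.1324]
tcp_rot: [0.191, -3.136, -0.0]
wrist_force: [-0.9, 0.4, 2.5]
width: 0.253
grip_force: 48.9
```

Call:
carry_out(
  series="-0.004 -0.0005 0 0;-0.004 -0.0005 0 0;-0.004 -0.0005 0 0;-0.004 -0.0004 0 0;0 0 0 0;0 0 0 0",
)

```text
time: 15.85
tool_pos: [0.5548, -0.0598, 0.1327]
tcp_rot: [-0.19, 3.13, -0.0]
wrist_force: [8.4, 2.6, -4.4]
width: 0.249
grip_force: 49.0
```

Call:
carry_out(
  series="-0.0028 -0.0003 0 0;0 0 0 0;0 0 0 0;0 0 0 0",
)

```text
time: 16.35
tool_pos: [0.5524, -0.0601, 0.1328]
tcp_rot: [-0.19, 3.129, -0.0]
wrist_force: [8.3, 2.3, -4.3]
width: 0.253
grip_force: 49.0
```

Call:
carry_out(
  series="0 -0.0002 0.005 0;0 -0.0002 0.006 0;0 -0.0002 0.006 0;0 -0.0002 0.006 0;0 0 0 0",
)

```text
time: 16.98
tool_pos: [0.5524, -0.0609, 0.156]
tcp_rot: [-0.19, 3.129, -0.0]
wrist_force: [9.5, 3.1, -5.7]
width: 0.252
grip_force: 49.1
```

```bash
python3 m.py w6|head -1; python3 - <<'E'
from h import *
im,d,P,K,T=look("scene"); np.save("/tmp/scene3.npy",P)
cv2.imwrite("pics/s2.png",cv2.resize(im[150:350,220:460],None,fx=3,fy=3,interpolation=cv2.INTER_CUBIC))
E
```

```text
t 16.975 tcp [ 0.5524 -0.0609  0.156 ] yaxis deg 6.97 zax [ 0.007  0.    -1.   ] F [ 9.5  3.1 -5.7] w 0.252 q [-0.16  0.11  1.96  0.    1.07 -1.85]
```

View pics/s2.png

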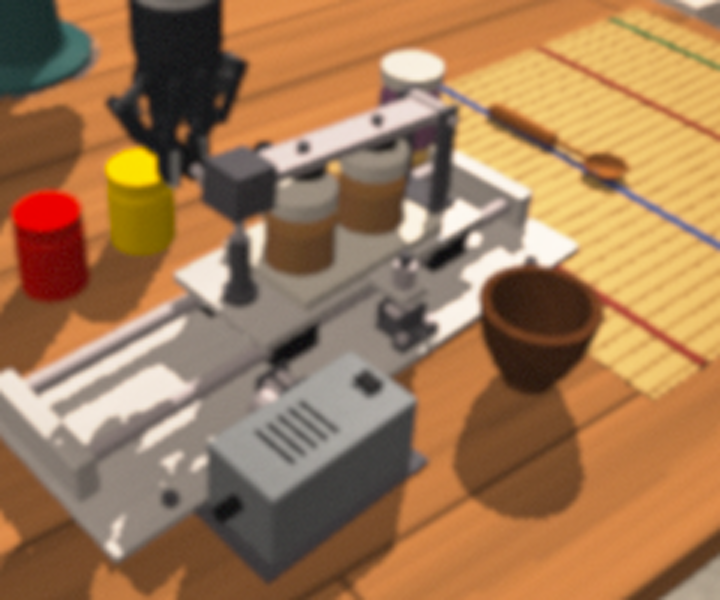

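The coupler is off the ball (ball visible at crop (237,245)), the plunger is over the stop, and the jars are standing. I'll continue the arc.

Call:
carry_out(
  series="-0.0001 0.0008 0.0115 0;-0.0001 0.0008 0.0115 0;-0.0002 0.002 0.0113 0;-0.0002 0.002 0.0113 0;-0.0004 0.003 0.0112 0;-0.0004 0.003 0.0112 0;0 0 0 0",
)

```text
time: 18.3
tool_pos: [0.5511, -0.0499, 0.2243]
tcp_rot: [-0.191, 3.128, -0.003]
wrist_force: [8.8, -0.7, -6.1]
width: 0.251
grip_force: 49.2
```

Call:
carry_out(
  series="-0.0005 0.0041 0.0108 0;-0.0005 0.0041 0.0108 0;-0.0006 0.0049 0.0103 0;-0.0004 0.003 0.006 0;0 0 0 0;0 0 0 0;0 0 0 0;0 0 0 0",
)

```text
time: 19.3
tool_pos: [0.5492, -0.0346, 0.2622]
tcp_rot: [-0.19, 3.128, -0.004]
wrist_force: [9.3, -2.3, -2.1]
width: 0.249
grip_force: 49.1
```

```bash
python3 m.py w7|head -1; python3 - <<'E'
from h import *
im,d,P,K,T=look("scene"); np.save("/tmp/scene4.npy",P)
cv2.imwrite("pics/s3.png",cv2.resize(im[130:350,220:460],None,fx=2.7,fy=2.7,interpolation=cv2.INTER_CUBIC))
im,d,P,K,T=look("top"); z=P[...,2]; Y=P[...,:2]@np.array([-.1207,.9927]);X=P[...,:2]@np.array([.9927,.1207])
m=(X>.596)&(X<.632)&(Y>-.16)&(Y<.16)&(z>.15)&(z<.4)
for a in np.arange(-.14,.15,.03):
    k=m&(abs(Y-a)<.01)
    if k.sum()>5: print(round(a,2),np.median(z[k]).round(3))
E
```

```text
t 19.3 tcp [ 0.5492 -0.0346  0.2622] yaxis deg 6.96 zax [ 0.008 -0.002 -1.   ] F [ 9.3 -2.3 -2.1] w 0.249 q [-0.11  0.01  1.86 -0.    1.26 -1.8 ]
-0.05 0.254
-0.02 0.24
0.01 0.221
0.04 0.204
0.07 0.185
0.1 0.168
```

View pics/s3.png

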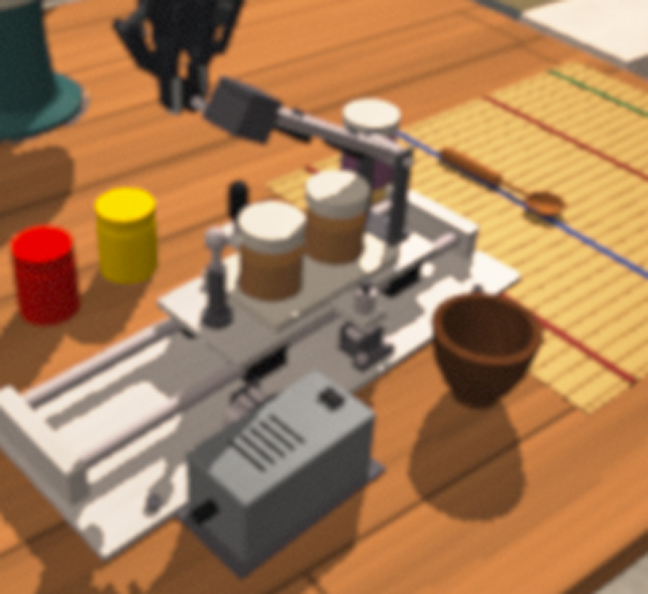

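The bar is raised about 0.57 rad (coupler about 12.5 cm above the ball). The jars are standing, the carrier is at the stop and the forces are small. I'll hand in.

```bash
python3 -c "
from workcell import bot
print(bot.finish_job())"
```

```text
the job is handed in; nothing more can be done
None
```

I handed the job in at about 19 s: the carrier is at the unloading stop, the latch is pulled, and the gripper holds the bar about 12.5 cm above the ball, with both jars standing; the judge's verdict was not shown.

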